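# Lay out the goldsmith's doming kit

## Robot

A 6-joint arm with a two-finger parallel gripper is mounted at the origin on the work surface. World frame = base frame: x ahead of the robot, y to its left, z up, the work surface at z = 0. Lengths are in m, angles in degrees, forces in N, time in s.
With the tool pointing down it reaches from about 0.325 to 0.85 m from the base axis. Payload 15.5 kg.
Tool frame: the origin (TCP) lies midway between the tips of the shut fingers; the grasp point (between the pads) lies 19 mm behind it; z points along the fingers, y is the line along which they close (so a half turn about z gives the same grasp; the last joint's range is limited). The gripper opens to 91 mm and grips with 3 to 60 N. Pads are 32 mm wide; open, the fingers measure 118 mm over their backs; the gripper's body (76 mm by 178 mm) begins 60 mm behind the grasp point.
Start: joints at [-73.711, 28.281, 77.091, -0, 74.628, -5.472], TCP at [0.232, -0.58, 0.214] pointing down, gripper open.
Joint ranges: [-166.48, 166.48], [-47.26, 123.95], [12.59, 153.08], [-70.14, 250.14], [6.76, 159.57], [-176.63, 176.63]. Speed limits (degrees/s): [108.29, 108.29, 147.25, 172.46, 172.46, 172.46].

## Interface

Orientations are given as a 3x3 rotation matrix whose columns are the frame's x, y, z axes.
In Python, from bench import ctrl gives the robot as it stands. The module is installed in compiled form; this text tells all that it offers. Calls block until the motion is done:
- ctrl.goto(position, orientation): joint-space move of the TCP to a pose.
- ctrl.move_l(position, vel=0.15, ori=None, contact_N=None): straight line of the TCP; ori=None keeps the orientation; vel is the mean speed in m/s. With contact_N (N) it stops when the force on the tool has changed by that much, and returns True; else False.
- ctrl.movej(angles): joint-space move.
- ctrl.command_gripper(opening): opening from 0.0 (shut) to 1.0 (fully open); the grip force is fixed at half the most; returns when the fingers have stopped.
- ctrl.sleep(seconds).
- ctrl.ik(position, orientation): joint angles nearest the present ones, or None.
- ctrl.read_camera(name): name is "scene" or "top" or "wrist"; returns the picture (384x512x3 uint8, blue, green, red); there is no depth.
- ctrl.camera_params(name): a dict with "fx", "fy", "cx", "cy" (pixels), "pose" (4x4, takes a point from camera to world coordinates); the wrist camera has in their place "T_tool_cam" (4x4, takes a point from camera to tool coordinates, whose origin is the TCP and whose axes are the flange's). Camera axes: x right, y up, looking along -z (the intrinsics and any distortion apply to the point x, -y, -z); pixel columns grow to the right and rows downward; lengths in m; the calibration is good to about 2 mm. A picture is of the moment at which its call begins: read the wrist's pose just before it. camera_params takes no time and is no camera call.
A pose or a line that the arm cannot do raises ctrl.MotionError and nothing moves.
- ctrl.sign_off(): hands the job in; it is judged then, once.
Readings, each from a call of its own:
- ctrl.current_t(): time.
- ctrl.current_q(): joint angles.
- ctrl.current_dq(): joint speeds.
- ctrl.current_effort(): joint torques, N m.
- ctrl.current_tool_pos(): TCP position.
- ctrl.current_eef_rot(): TCP orientation.
- ctrl.current_contact_force(): force on the tool from outside, world axes, zero at the start.
- ctrl.current_wrist_torque(): the same for the moment, N m.
- ctrl.current_grip_width(): opening from 0.0 (shut) to 1.0 (fully open).
- ctrl.current_grasp_force(): force on a finger pad.
Only numpy, scipy, OpenCV 4.12 (cv2) and the standard library are available. Lean on these libraries where they do the work, as an engineer would, in place of code of your own. Each camera call takes 0.05 s, during which the arm holds its last target. There are 200 camera calls.

## Task

Lay out the doming kit in the wooden caddy: stand the three ball-headed stakes upright in its three small cells in order of ball size, the largest next to the big square cell, and take the top parts tin from the spring holder and set it flat, lid up, in the big cell. Leave the square-headed and the pointed stake standing where they are, and leave the other tins in the holder.

Things in the scene. Friction and masses are not known exactly. Their poses are not given: they have to be found in the camera images.
- stake_large: a free-standing steel doming stake: an upright plain dark cylinder 36 mm across and 40 mm tall, a thin dark neck 12 mm across, and on top a steel ball 36 mm across (the largest of the three balls); 84 mm tall in all, about 0.52 kg (varies by a fifth). Origin at the centre of its underside, z up.
- stake_medium: a free-standing steel doming stake: an upright plain dark cylinder 36 mm across and 40 mm tall, a thin dark neck 12 mm across, and on top a steel ball 25 mm across (the middle of the three balls); 73 mm tall in all, about 0.39 kg (varies by a fifth). Origin at the centre of its underside, z up.
- stake_small: a free-standing steel doming stake: an upright plain dark cylinder 36 mm across and 40 mm tall, a thin dark neck 12 mm across, and on top a steel ball 15 mm across (the smallest of the three balls); 63 mm tall in all, about 0.34 kg (varies by a fifth). Origin at the centre of its underside, z up.
- stake_square: a free-standing steel doming stake: an upright plain dark cylinder 36 mm across and 40 mm tall, a thin dark neck 12 mm across, and on top a square flat-topped block 28 x 28 x 16 mm (a look-alike, not wanted); 66 mm tall in all, about 0.42 kg (varies by a fifth). Origin at the centre of its underside, z up.
- stake_cone: a free-standing steel doming stake: an upright plain dark cylinder 36 mm across and 40 mm tall, a thin dark neck 12 mm across, and on top a pointed cone 30 mm across and 26 mm high (a look-alike, not wanted); 74 mm tall in all, about 0.37 kg (varies by a fifth). Origin at the centre of its underside, z up.
- caddy: shallow light-wood caddy, fixed, any yaw; 78 mm (its x) by 255 mm (its y), origin at the centre of its underside, z up. Floor 5 mm thick; walls and partitions 5 mm thick, tops at 14 mm. Four cells in a row along y, at x = 0, each 68 mm wide in x: big square cell (68 x 68 mm) centred at y = -88.5 mm, then three small cells (54 mm long in y) at y = -22.5, +36.5, +95.5 mm.
- tin: top one of three closed round aluminium parts tins in the spring holder: 46 mm across, 24 mm tall, 0.05 kg, pale disc in its lid; origin at the centre of its underside, z up. At the start its upper 16 mm stick out above the holder's rim, its underside 68 mm above the bench.
- dispenser: spring-loaded tin holder, fixed: upright open aluminium tube, 58 mm across outside, 50 mm inside, rim 76 mm above the bench, on a black foot 80 mm across. Origin at the centre of the foot's underside, z up. Inside, a soft spring plate (about 20 N/m) carries the stack, so the next tin rises to the top one's place when that is lifted off.
- lifter (a joint): height in m of the spring plate in the tin holder above its start: 0 with three tins, about 0.024 with two, about 0.048 with one.
There are look-alikes about, which are no part of the job. What is shaped like the stake_cone but pink is not meant. Leave any blue look-alike of the stake_small alone.

How it is judged:
By the outcome, as a careful person would: the job done as asked, in the order asked, and still so for the second after the job is handed in, with the robot touching nothing.
It also fails if it takes over 112 s, if anything falls off the work surface, if the arm or the gripper's body presses on something with over 40 N, if the wrist force passes 120 N, or if a joint passes its speed limit or range.

## Working session

There is one attempt and no reset: what is moved stays moved. The work goes in short steps, each a Python script; the robot and the scene stay as the last script left them, time stands still between calls to the robot, and variables do not carry over. Pictures are saved under pics/ and viewed, at most 14 in all, crops included, and the job is handed in when it is done.

```bash
mkdir -p pics; python3 - <<'E'
from bench import ctrl
import cv2,numpy as np
for n in ["scene","top"]:
    im=ctrl.read_camera(n); cv2.imwrite(f"pics/{n}0.png",im)
    cv2.imwrite(f"pics/{n}0x.png",cv2.resize(im,(800,600),interpolation=cv2.INTER_CUBIC))
    print(n,ctrl.camera_params(n))
print(ctrl.camera_params("wrist"),ctrl.current_eef_rot())
E
```

```text
scene {'fx': 418.05205391970924, 'fy': 418.05205391970924, 'cx': 263.08934155405467, 'cy': 193.9708749881084, 'pose': array([[-0.69347528, -0.62473143,  0.35889089,  0.91139266],
       [ 0.72033437, -0.59116405,  0.36282703,  0.35702891],
       [-0.01450605,  0.51013302,  0.85997318,  0.95445847],
       [ 0.        ,  0.        ,  0.        ,  1.        ]])}
top {'fx': 348.3912433208002, 'fy': 348.3912433208002, 'cx': 260.1899209285044, 'cy': 194.4201608597743, 'pose': array([[-0.00231833,  0.99533804, -0.09641994,  0.47787551],
       [-0.9998874 , -0.00373679, -0.01453333,  0.00608713],
       [-0.01482588,  0.09637539,  0.99523463,  0.94575378],
       [ 0.        ,  0.        ,  0.        ,  1.        ]])}
{'fx': 286.1519586097954, 'fy': 286.1519586097954, 'cx': 260.2907842780682, 'cy': 191.0371999369433, 'T_tool_cam': array([[ 1.65181221e-04,  9.59687207e-01,  2.81070163e-01,
         7.91632852e-02],
       [ 9.99999962e-01, -2.20226346e-04,  1.64255046e-04,
        -9.82589864e-05],
       [ 2.19532521e-04,  2.81070125e-01, -9.59687208e-01,
        -1.70651001e-01],
       [ 0.00000000e+00,  0.00000000e+00,  0.00000000e+00,
         1.00000000e+00]])} [[ 9.28741383e-01  3.70728129e-01 -3.11964263e-04]
 [ 3.70728247e-01 -9.28740792e-01  1.05245816e-03]
 [ 1.00441908e-04 -1.09311541e-03 -9.99999398e-01]]
```

View pics/top0x.png

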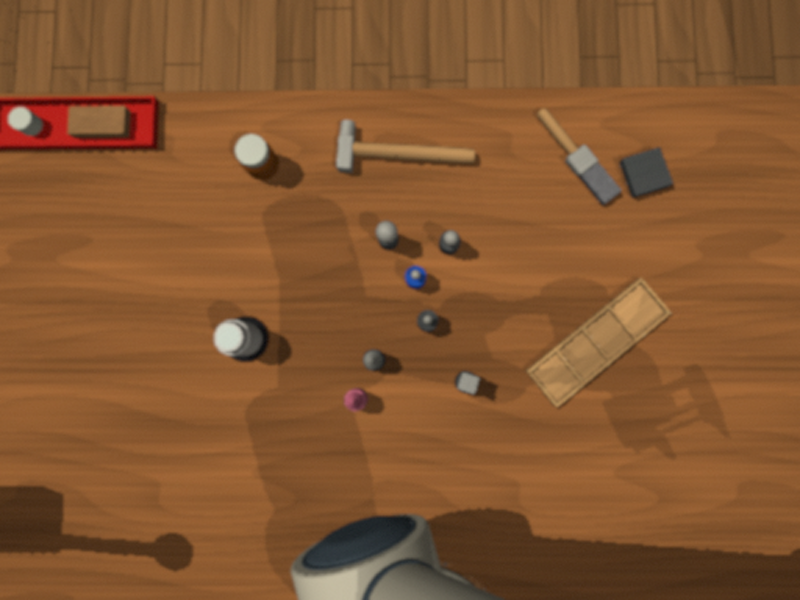

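View pics/scene0x.png

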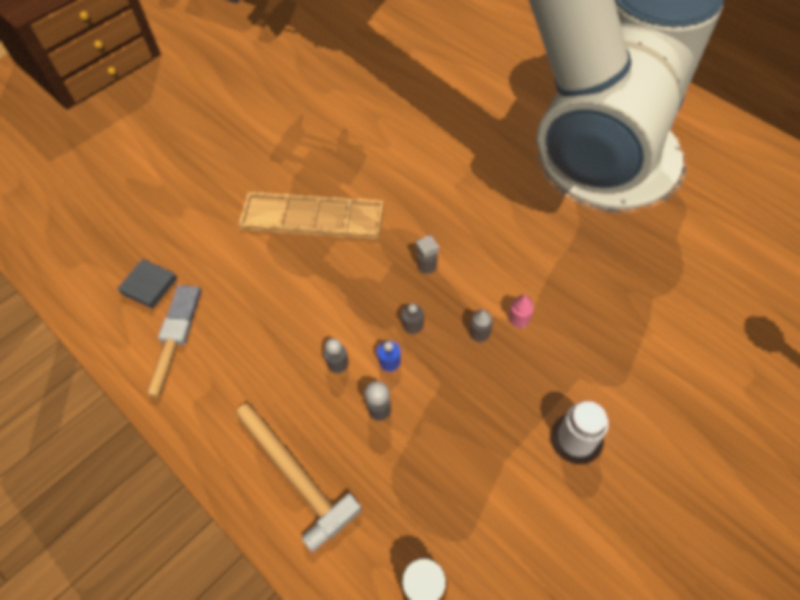

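The top picture shows these objects, in 800x600 pixels:
- Stakes: large ball (387,233), medium ball (450,240), small ball in steel (428,320), cone (374,359), square (468,383).
- Look-alikes: blue small (416,277) and pink cone (356,400).
- Tin holder at (231,338).
- Caddy from (528,373) to (671,313), with its big cell probably at the upper right.

The small stake candidates are (416,277), which is blue and to be left alone, and (428,320), which is dark steel and is the one meant. I'll confirm this in an enlarged crop.

```bash
python3 - <<'E'
import cv2
t=cv2.imread("pics/top0.png"); s=cv2.imread("pics/scene0.png")
cv2.imwrite("pics/c1.png",cv2.resize(t[130:270,215:320],None,fx=4.2,fy=4.2,interpolation=cv2.INTER_CUBIC))
cv2.imwrite("pics/c2.png",cv2.resize(t[170:270,330:436],None,fx=6,fy=6,interpolation=cv2.INTER_CUBIC)[:600])
cv2.imwrite("pics/c3.png",cv2.resize(s[145:275,200:350],None,fx=4.6,fy=4.6,interpolation=cv2.INTER_CUBIC))
E
```

```text
(no output)
```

View pics/c1.png

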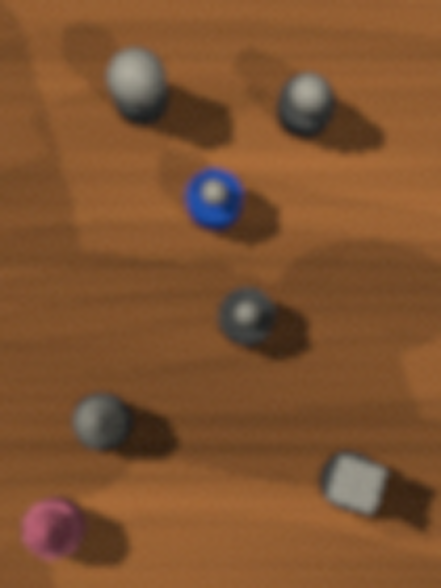

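View pics/c2.png

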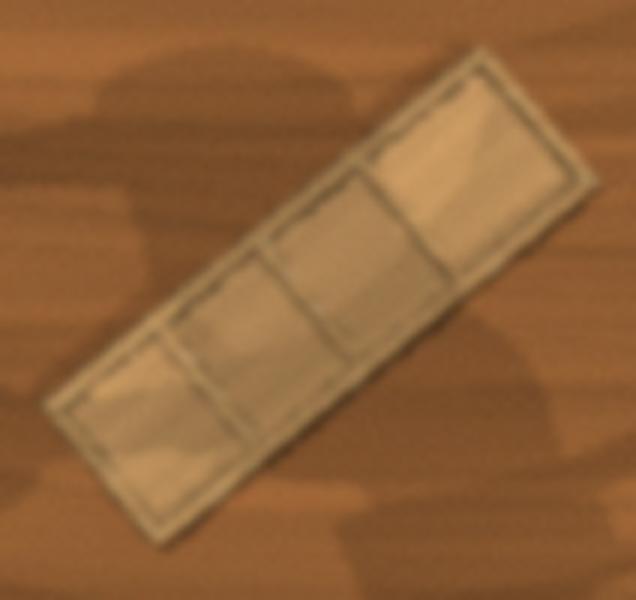

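View pics/c3.png

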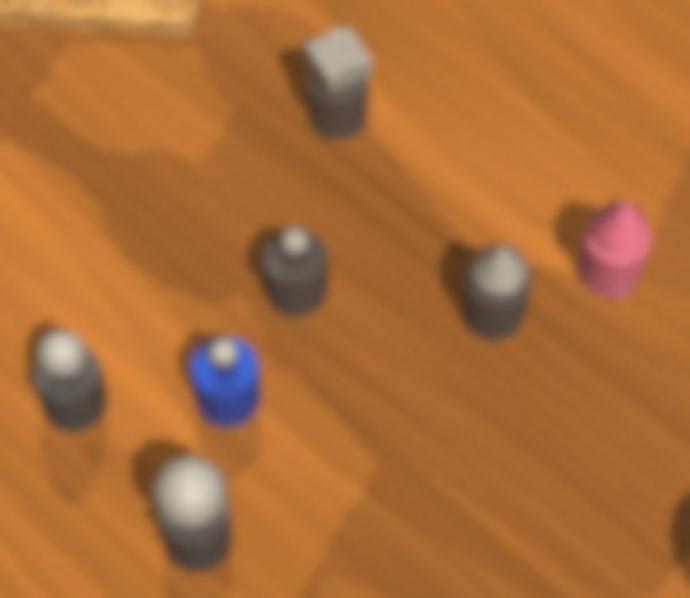

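The crops confirm the steel small ball at c1 (245,314) as the one meant, and the blue one at (214,191) stays. In the c2 crop the caddy's big cell is at the upper right, with outer corners (484,48), (598,181), (160,546), (43,404).

```bash
cat > h.py <<'E'
import numpy as np,cv2
from bench import ctrl
def ray(cam,u,v,T=None):
    p=ctrl.camera_params(cam); P=p["pose"] if T is None else T@p["T_tool_cam"]
    d=P[:3,:3]@np.array([(u-p["cx"])/p["fx"],-(v-p["cy"])/p["fy"],-1]); return P[:3,3],d
def at_z(cam,u,v,z,T=None):
    o,d=ray(cam,u,v,T); return (o+d*(z-o[2])/d[2])
def tool():
    T=np.eye(4);T[:3,:3]=ctrl.current_eef_rot();T[:3,3]=ctrl.current_tool_pos();return T
def down(yaw):
    # closing line (tool y) along direction yaw (deg)
    a=np.radians(yaw);y=np.array([np.cos(a),np.sin(a),0]);z=np.array([0,0,-1.]);return np.c_[np.cross(y,z),y,z]
E
python3 - <<'E'
from h import *
up=lambda x,s,o:(x+.5)/s-.5+o
c1=dict(large=(136,76,.066),medium=(309,94,.0605),small=(245,314,.0555),blue=(214,191,.0555),cone=(101,420,.074),square=(359,484,.066),pink=(52,528,.074))
c3=dict(large=(191,488),medium=(62,352),small=(295,241),blue=(223,352),cone=(500,246),square=(340,55),pink=(627,205))
for k,(x,y,z) in c1.items():
    a=at_z("top",up(x,4.2,215),up(y,4.2,130),z); b=at_z("scene",up(c3[k][0],4.6,200),up(c3[k][1],4.6,145),z)
    print(k,a[:2].round(4),b[:2].round(4))
print("tin",at_z("top",231*.64,338*.64,.092)[:2],at_z("scene",589*.64,418*.64,.092)[:2])
C=np.array([at_z("top",up(x,6,330),up(y,6,170),.014)[:2] for x,y in [(484,48),(598,181),(160,546),(43,404)]])
D=np.array([at_z("scene",x*.64,y*.64,.014)[:2] for x,y in [(240,228),(247,193),(384,201),(379,238)]])
for q in(C,D):
    v=(q[2]+q[3]-q[0]-q[1])/2
    print(q.round(4).tolist(),"c",q.mean(0).round(4),np.linalg.norm(v),np.linalg.norm((q[1]+q[2]-q[0]-q[3])/2),"ydir",np.degrees(np.arctan2(v[1],v[0])))
E
```

```text
large [0.6839 0.0526] [0.6839 0.0504]
medium [ 0.6733 -0.0535] [ 0.6754 -0.0547]
small [ 0.5384 -0.0135] [ 0.5414 -0.015 ]
blue [0.6142 0.0051] [0.6159 0.0043]
cone [0.4744 0.0727] [0.4768 0.0735]
square [ 0.4362 -0.0805] [ 0.4402 -0.0767]
pink [0.4111 0.1013] [0.411  0.1061]
tin [0.5075194  0.29499262] [0.51540178 0.30040343]
[[0.612, -0.383], [0.5522, -0.4307], [0.3925, -0.2324], [0.4544, -0.1827]] c [ 0.5028 -0.3072] 0.25474107066450136 0.0779124928624931 ydir 128.526467817023
[[0.6177, -0.3734], [0.5574, -0.4284], [0.3954, -0.2281], [0.4611, -0.1747]] c [ 0.5079 -0.3012] 0.25530025837386505 0.08310781560809156 ydir 128.60391159917114
```

```bash
python3 - <<'E'
from h import *
R=down(-141.5)
print(ctrl.ik([.503,-.305,.2],R),ctrl.ik([.684,.0515,.2],R),ctrl.ik([.51,.297,.2],R),ctrl.ik([.558,-.376,.016],R))
def snap(n):
    T=tool(); im=ctrl.read_camera("wrist"); np.save(f"pics/{n}.npy",T); cv2.imwrite(f"pics/{n}.png",im)
    cv2.imwrite(f"pics/{n}x.png",cv2.resize(im,(800,600),interpolation=cv2.INTER_CUBIC))
ctrl.goto([.503,-.305,.2],R); ctrl.sleep(.2); snap("w1"); print(ctrl.current_t())
ctrl.goto([.62,-.02,.2],R); ctrl.sleep(.2); snap("w2"); print(ctrl.current_t())
E
```

```text
[-3.70460989e+01  2.60989038e+01  8.34779601e+01 -2.54444375e-14
  7.04231361e+01  1.04453901e+02] [-6.78821297e-01  3.40062221e+01  6.85538636e+01 -2.54444375e-14
  7.74399143e+01  1.40821179e+02] [ 2.44185201e+01  2.62510271e+01  8.32018252e+01 -2.54444375e-14
  7.05471477e+01  1.65918520e+02] [-3.90552322e+01  4.45173774e+01  7.96601637e+01 -2.54444375e-14
  5.58224589e+01  1.02444768e+02]
2.0917
3.5167
```

View pics/w1x.png

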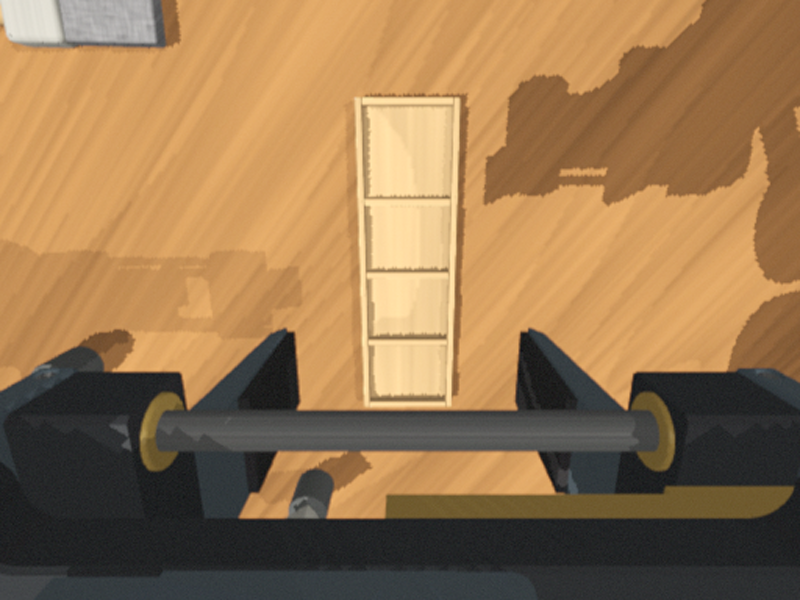

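View pics/w2x.png

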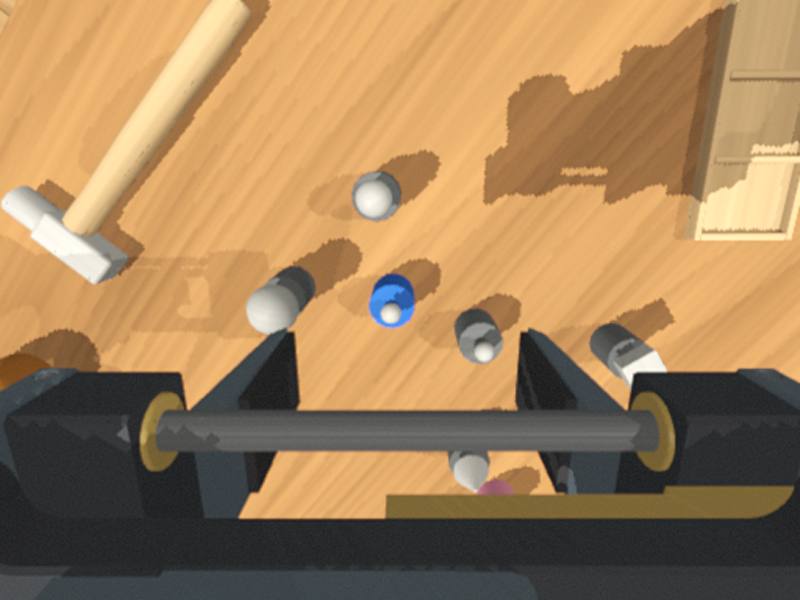

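w1 shows the caddy with corners (356,98), (461,97), (451,404), (364,404) and the big cell at the far end. w2 shows the ball centres: large (273,307), medium (375,197), small (485,351).

```bash
python3 - <<'E'
from h import *
T=np.load("pics/w1.npy"); f=lambda n:n*.64-.18
q=np.array([at_z("wrist",f(x),f(y),.014,T)[:2] for x,y in [(356,98),(461,97),(451,404),(364,404)]])
v=(q[2]+q[3]-q[0]-q[1])/2
print(q.round(4).tolist(),q.mean(0),np.linalg.norm(v),np.linalg.norm((q[1]+q[2]-q[0]-q[3])/2),np.degrees(np.arctan2(v[1],v[0])))
T=np.load("pics/w2.npy")
for k,x,y,z in [("L",273,307,.066),("M",375,197,.0605),("S",485,351,.0555)]: print(k,at_z("wrist",f(x),f(y),z,T)[:2])
E
```

```text
[[0.6118, -0.383], [0.5519, -0.4315], [0.3951, -0.2337], [0.4559, -0.1853]] [ 0.50368818 -0.30837912] 0.25201730144650525 0.07740715620260152 128.33980138896223
L [0.68459046 0.05056725]
M [ 0.67408401 -0.05532512]
S [ 0.53929208 -0.01576379]
```

```bash
cat >> h.py <<'E'
C=np.array([.5035,-.3078]); A=np.radians(128.45); U=np.array([np.cos(A),np.sin(A)])
R=down(-141.55)
def cell(y): return C+U*y
def pick(p,zg,op=.66,zh=.15):
    ctrl.goto([*p,zh],R); ctrl.command_gripper(op)
    hit=ctrl.move_l([*p,zg],vel=.1,contact_N=8); ctrl.command_gripper(0.)
    print("pick hit",hit,ctrl.current_tool_pos().round(4),"w",ctrl.current_grip_width()*91,"F",ctrl.current_grasp_force())
def place(p,zg,op=.66,zh=.15):
    ctrl.move_l([*ctrl.current_tool_pos()[:2],zh],vel=.12)
    ctrl.goto([*p,zh],R); print("held w",ctrl.current_grip_width()*91)
    ctrl.move_l([*p,zg+.012],vel=.1); hit=ctrl.move_l([*p,zg+.002],vel=.02,contact_N=4)
    print("place hit",hit,ctrl.current_tool_pos().round(4))
    ctrl.command_gripper(op); ctrl.move_l([*ctrl.current_tool_pos()[:2],zh],vel=.12)
    print("t",ctrl.current_t())
E
python3 - <<'E'
from h import *
pick([.6845,.0510],.013); place(cell(-.0225),.013)
T=tool(); im=ctrl.read_camera("wrist"); cv2.imwrite("pics/w3.png",im)
E
```

```text
pick hit False [0.6846 0.051  0.0132] w 35.37141976310457 F 30.000344328582287
held w 35.282500675907244
place hit True [ 0.5177 -0.3256  0.0179]
t 13.1417
```

View pics/w3.png

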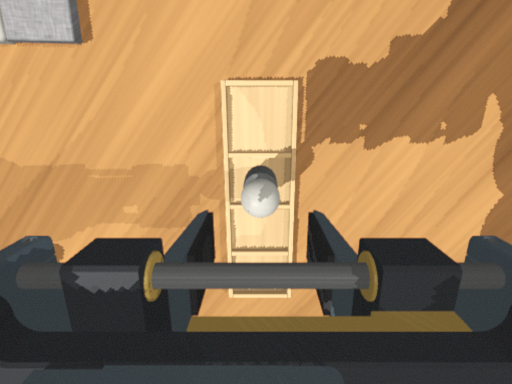

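The large stake (ball at (261,196)) stands in the cell next to the big one. Contact came at the expected floor height. Next are the medium and small stakes, then a look at the tin.

```bash
python3 - <<'E'
from h import *
pick([.674,-.055],.013); place(cell(.0365),.013)
pick([.5395,-.0152],.013); place(cell(.0955),.013)
ctrl.goto([.46,.26,.25],R); ctrl.sleep(.2)
T=tool(); im=ctrl.read_camera("wrist"); np.save("pics/w4.npy",T); cv2.imwrite("pics/w4.png",im)
cv2.imwrite("pics/w4x.png",cv2.resize(im,(800,600),interpolation=cv2.INTER_CUBIC))
t=ctrl.read_camera("top"); cv2.imwrite("pics/t4.png",np.hstack([cv2.resize(t[170:270,330:436],(400,377),interpolation=cv2.INTER_CUBIC),cv2.resize(t[190:240,125:178],(400,377),interpolation=cv2.INTER_CUBIC)]))
E
```

```text
pick hit False [ 0.6742 -0.055   0.0132] w 35.19519388629788 F 30.000523924827576
held w 35.02613147578092
place hit True [ 0.481  -0.2794  0.0178]
t 22.6667
pick hit False [ 0.5396 -0.0152  0.0132] w 35.26867720825029 F 30.0006902217865
held w 35.281572715535916
place hit True [ 0.4443 -0.2332  0.0178]
t 31.8083
```

View pics/w4x.png

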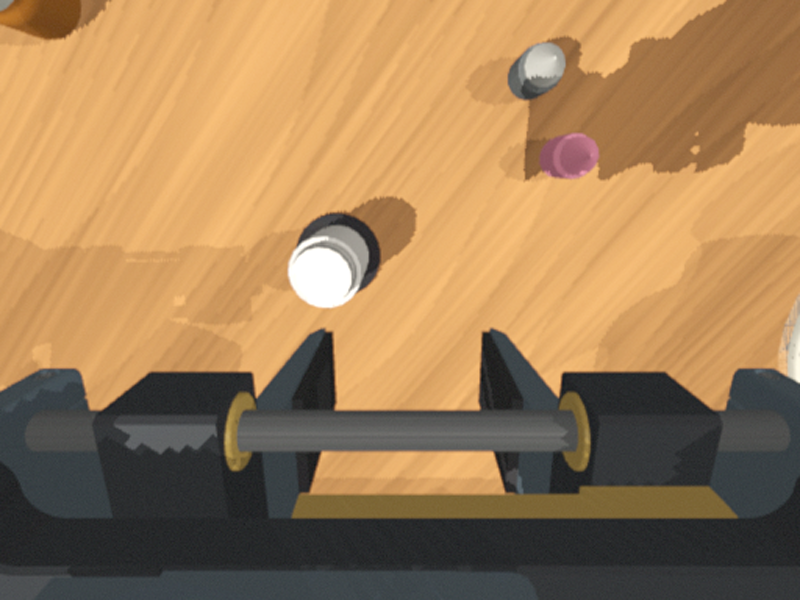

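View pics/t4.png

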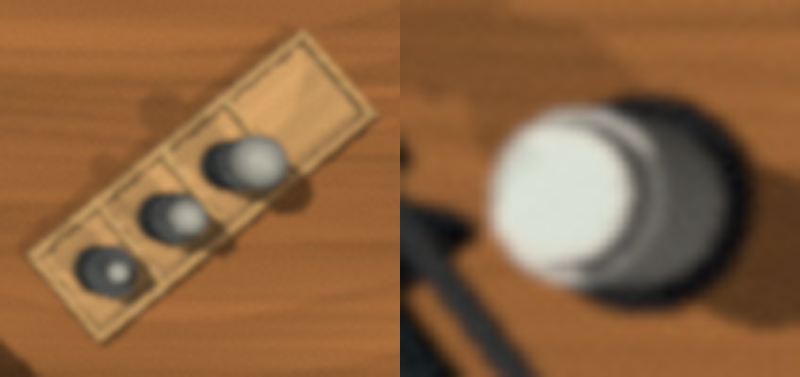

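All three stakes stand in their cells in order (t4: large (255,162), medium (187,217), small (118,271)). The tin lid centre is at w4x (324,272) and at t4 (562,195).

```bash
python3 - <<'E'
from h import *
T=np.load("pics/w4.npy")
a=at_z("wrist",324*.64-.18,272*.64-.18,.092,T)[:2]; b=at_z("top",125+162/7.547-.4,190+195/7.54-.4,.092)[:2]
print(a,b, np.linalg.norm(at_z("wrist",289*.64,272*.64,.092,T)-at_z("wrist",358*.64,272*.64,.092,T)))
p=(a+b)/2
if np.linalg.norm(a-b)<.006:
    pick(p,.079,op=.85,zh=.17)
    z=ctrl.current_tool_pos()[2]
    ctrl.move_l([*p,.17],vel=.06); print("w",ctrl.current_grip_width()*91)
    T=tool();im=ctrl.read_camera("wrist"); cv2.imwrite("pics/w5.png",im)
    t=ctrl.read_camera("scene"); cv2.imwrite("pics/s5.png",cv2.resize(t[200:330,300:450],(690,598),interpolation=cv2.INTER_CUBIC))
E
```

```text
[0.51139511 0.2947291 ] [0.50963942 0.29944012] 0.051956533920605084
pick hit False [0.5108 0.2973 0.0791] w 45.199444895511135 F 30.000197142362595
w 45.0140759726006
```

View pics/w5.png

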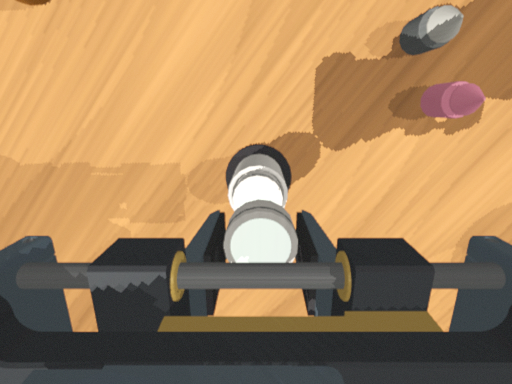

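The tin at (261,240) is held level and the next one has risen in the holder at (258,190). I'm placing it now.

```bash
python3 - <<'E'
from h import *
place(cell(-.0885),.0115,op=.62,zh=.17)
ctrl.goto([.45,-.1,.3],R); ctrl.sleep(.3)
t=ctrl.read_camera("top"); s=ctrl.read_camera("scene")
cv2.imwrite("pics/t6.png",np.hstack([cv2.resize(t[130:270,215:436],(440,279),interpolation=cv2.INTER_CUBIC),cv2.resize(s[110:200,145:260],(356,279),interpolation=cv2.INTER_CUBIC)]))
print(ctrl.current_contact_force(),ctrl.current_t())
E
```

```text
held w 44.886892144159916
place hit True [ 0.5587 -0.3772  0.016 ]
t 44.8417
[ 0.01199297 -0.13085384 -0.28640377] 46.475
```

View pics/t6.png

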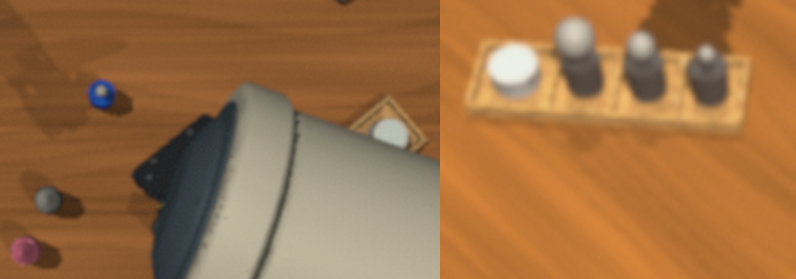

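The scene crop shows the tin flat and lid up in the big cell at (514,68), then the large (576,45), medium (643,55) and small (707,65) stakes upright. The blue, cone and pink pieces in the left crop are where they were.

```bash
python3 -c "
from bench import ctrl
print(ctrl.sign_off())"
```

```text
the job is handed in; nothing more can be done
None
```

The job is handed in at about 46 s: the three ball stakes stand in the caddy in size order with the largest next to the big cell, the top tin lies flat, lid up, in the big cell, and I moved nothing else (the square stake was hidden behind the arm in the last picture).

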